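Set the stock tags of the vial bins

ROBOT

A 7-joint arm with a two-finger parallel gripper is mounted at the origin on a cart in front of the work surface, level with it; the furniture and walls round the work are solid. World frame = base frame: x ahead of the robot, y to its left, z up, the work surface at z = 0. Lengths are in m, angles in rad, forces in N, time in s.
With the tool pointing down it reaches from about 0.425 to 0.925 m from the base axis. Payload 6.8 kg.
Tool frame: the origin (TCP) lies on the front face of the gripper's body, between the roots of the fingers; the fingertips stand 73 mm ahead of it and the grasp point (between the pads) lies 54 mm ahead of it (env.nose_length is the distance from the TCP to the fingertips, in m); z points along the fingers, y is the direction in which the jaws open and shut (so a half turn about z gives the same grasp; the last joint's range is limited). The gripper opens to 85 mm and grips with 20 to 120 N. Pads are 22 mm wide; open, the fingers measure 114 mm over their backs; the gripper's body (76 mm by 85 mm) begins 54 mm behind the grasp point. The pads swing forward as they close: fully open they stand 13 mm farther back than shut.
Start: joints at [-1.413, 0.477, 0.022, 1.555, -0.011, 1.109, -0.083], TCP at [0.177, 0.651, 0.304] pointing down, gripper open.
Joint ranges: [-2.96, 2.96], [-0.34, 2.1], [-1.41, 1.46], [0.24, 2.44], [-1.37, 4.51], [0.17, 1.92], [-2.96, 2.96]. Speed limits (rad/s): [2.39, 2.39, 3.14, 3.14, 3.14, 3.14, 3.14].

INTERFACE

Orientations are given as a unit quaternion [w, x, y, z].
In Python, from cell import env, kin, camera, calibration, job gives the robot as it stands. The module is installed in compiled form; this text tells all that it offers. Calls block until the motion is done:
- env.reach(position, orientation): joint-space move of the TCP to a pose.
- env.movel(position, velocity=0.15, rot=None, stop_force=None): straight line of the TCP; rot=None keeps the orientation; velocity is the mean speed in m/s. With stop_force (N) it stops when the force on the tool has changed by that much, and returns True; else False.
- env.goto_joints(angles): joint-space move.
- env.grip(opening, f_grip=None): finger opening in m; f_grip is the grip in N (None keeps the last); returns when the fingers have stopped.
- env.dwell(seconds).
- kin.inverse_kinematics(position, orientation): joint angles nearest the present ones, or None.
- env.get_state(): the state.
- camera(name): name is "scene" or "top" or "wrist"; returns (picture, depth): 384x512x3 uint8, blue, green, red; 384x512 float32, m along the optical axis (not along the pixel's ray), 0 where there is no reading.
- calibration(name): a dict with "fx", "fy", "cx", "cy" (pixels), "rvec" (rotation vector, rad) and "tvec" (3), from world to camera coordinates, as OpenCV has them. Camera axes: x right, y down, z forward; pixel columns grow to the right and rows downward; lengths in m; the calibration is good to about 2 mm. The wrist camera is an equidistant fisheye: a pixel r from the principal point sees the ray r / f radians off the axis. A picture is of the moment at which its call begins: read the wrist's pose just before it. calibration takes no time and is no camera call; for the wrist camera it gives the pose at the moment of the call.
A pose or a line that the arm cannot do raises env.PlanningError and nothing moves.
- job.job_done(): hands the job in, once; it reports no verdict.
The state is a dict: "time": time; "qpos": joint angles; "joint_velocities": joint speeds; "joint_torque": joint torques, N m; "tcp_pos": TCP position; "orientation": TCP orientation; "force": force on the tool from outside, world axes, zero at the start; "torque": the same for the moment, N m; "opening": finger opening in m.
Only numpy, scipy, OpenCV 4.12 (cv2) and the standard library are available. Lean on these libraries where they do the work, as an engineer would, in place of code of your own. Each camera call takes 0.05 s, during which the arm holds its last target. There are 200 camera calls.

TASK

Each of the three vial bins has a hinged tag on the stand behind it. With a fingertip, gently push the wrongly set tags over to their other stop, so that every full bin (a vial in both its compartments) shows its ring face, leaning back away from the bin, and the bin that is not full shows its bar face, leaning forward over the bin. Leave the vials and the other things on the bench where they stand.

Things in the scene. Friction and masses are not known exactly. Their poses are not given: they have to be found in the camera images.
- board: Light grey base board 126 x 150 x 6 mm on the bench (fixed, does not move). Origin: on the bench under the middle of the row of hinges; x of the board points from the bins' side to the back, y along the row of hinges. At yaw 0 its front (bins) faces the robot.
- unit_1: Bin with its tag stand, one of three alike, fixed side by side on the board 50 mm apart (order varies). Origin: on the board's top, 6 mm above the bench, under the middle of the hinge; axes as the board's. Grey open bin 62 x 34 x 30 mm, centre 73 mm towards -x; two compartments, centres 88 and 58 mm towards -x. Stand 36 mm wide; hinge axis along y, 78 mm above the origin; its knuckles end at 82 mm.
- tag_1 (a joint): Hinge of unit_1's white tag: plate 36 mm wide, 48 mm from hinge to free edge, 4 mm thick with an 8 mm round bead along the free edge, 25 g, slippery, swings freely and falls to a stop either side of upright (0.87 rad). 0: leans over the bin, 40 deg above level, raised bar face up. 1.75: leans to the back, 40 deg above level, face with raised ring (22 mm) up. A fingertip pushing the edge level across the hinge flips it.
- tag_1_edge (a point): Middle of the free edge of unit_1's tag, moves with it. At rest 37 mm in front of (joint 0) or behind (joint 1.75) the hinge and about 115 mm above the bench; upright 132 mm above the bench.
- unit_2: Bin with its tag stand, one of three alike, fixed side by side on the board 50 mm apart (order varies). Origin: on the board's top, 6 mm above the bench, under the middle of the hinge; axes as the board's. Grey open bin 62 x 34 x 30 mm, centre 73 mm towards -x; two compartments, centres 88 and 58 mm towards -x. Stand 36 mm wide; hinge axis along y, 78 mm above the origin; its knuckles end at 82 mm.
- tag_2 (a joint): Hinge of unit_2's white tag: plate 36 mm wide, 48 mm from hinge to free edge, 4 mm thick with an 8 mm round bead along the free edge, 25 g, slippery, swings freely and falls to a stop either side of upright (0.87 rad). 0: leans over the bin, 40 deg above level, raised bar face up. 1.75: leans to the back, 40 deg above level, face with raised ring (22 mm) up. A fingertip pushing the edge level across the hinge flips it.
- tag_2_edge (a point): Middle of the free edge of unit_2's tag, moves with it. At rest 37 mm in front of (joint 0) or behind (joint 1.75) the hinge and about 115 mm above the bench; upright 132 mm above the bench.
- unit_3: Bin with its tag stand, one of three alike, fixed side by side on the board 50 mm apart (order varies). Origin: on the board's top, 6 mm above the bench, under the middle of the hinge; axes as the board's. Grey open bin 62 x 34 x 30 mm, centre 73 mm towards -x; two compartments, centres 88 and 58 mm towards -x. Stand 36 mm wide; hinge axis along y, 78 mm above the origin; its knuckles end at 82 mm.
- tag_3 (a joint): Hinge of unit_3's white tag: plate 36 mm wide, 48 mm from hinge to free edge, 4 mm thick with an 8 mm round bead along the free edge, 25 g, slippery, swings freely and falls to a stop either side of upright (0.87 rad). 0: leans over the bin, 40 deg above level, raised bar face up. 1.75: leans to the back, 40 deg above level, face with raised ring (22 mm) up. A fingertip pushing the edge level across the hinge flips it.
- tag_3_edge (a point): Middle of the free edge of unit_3's tag, moves with it. At rest 37 mm in front of (joint 0) or behind (joint 1.75) the hinge and about 115 mm above the bench; upright 132 mm above the bench.
- vial_1_mid (a point): Centre (half-way up) of a loose, capped sample vial, 24 mm diameter, 52 mm tall, standing in a compartment of a bin with its cap 60 mm above the bench.
- vial_2_mid (a point): Centre (half-way up) of a loose, capped sample vial, 24 mm diameter, 52 mm tall, standing in a compartment of a bin with its cap 60 mm above the bench.
- vial_3_mid (a point): Centre (half-way up) of a loose, capped sample vial, 24 mm diameter, 52 mm tall, standing in a compartment of a bin with its cap 60 mm above the bench.
- vial_4_mid (a point): Centre (half-way up) of a loose, capped sample vial, 24 mm diameter, 52 mm tall, standing in a compartment of a bin with its cap 60 mm above the bench.
- vial_5_mid (a point): Centre (half-way up) of a loose, capped sample vial, 24 mm diameter, 52 mm tall, standing in a compartment of a bin with its cap 60 mm above the bench.
- dish: Bystander: loose glass petri dish, 64 mm wide, 16 mm tall, behind the board, origin at the centre of its underside.
- stopper: Bystander: loose rubber stopper, 33 mm wide, 26 mm tall, origin at the centre of its underside.
- timer: Bystander: loose white bench timer, 58 x 62 x 18 mm, behind the board, origin at the centre of its underside.

How it is judged:
At the end, for the whole second after the job is handed in: The tags of both full bins lean back on their stops, ring face up (joint above 1.63 rad), the tag of the half-full bin leans forward on its stop, bar face up (joint below 0.12 rad), all at rest; every vial within 15 mm of where it stood (value of joint each of tag_1, tag_3 above 1.63 rad and value of joint tag_2 below 0.12 rad and not (distance of vial_1_mid from where it was at the start of the episode above 0.015 m) and not (distance of vial_2_mid from where it was at the start of the episode above 0.015 m) and not (distance of vial_3_mid from where it was at the start of the episode above 0.015 m) and not (distance of vial_4_mid from where it was at the start of the episode above 0.015 m) and not (distance of vial_5_mid from where it was at the start of the episode above 0.015 m) and velocity of joint each of tag_1, tag_2, tag_3 below 0.2 rad/s); the robot touches nothing.
It fails at once if a vial is lifted, carried or pushed (more than 15 mm from its place) (distance of any of vial_1_mid, vial_2_mid, vial_3_mid, vial_4_mid, vial_5_mid from where it was at the start of the episode above 0.015 m).
It fails at once if a bystander (petri dish, stopper, timer) is moved more than 20 mm (distance of any of dish, stopper, timer from where it was at the start of the episode above 0.02 m).
It fails at once if a bin, its stand or tag is pushed harder than 30 N (contact force between any of the arm, the fingers and unit_1 above 30 N or contact force between any of the arm, the fingers and unit_2 above 30 N or contact force between any of the arm, the fingers and unit_3 above 30 N).
It also fails if it takes over 35 s, if anything falls off the work surface, if the arm or the gripper's body presses on something with over 40 N, if the wrist force passes 120 N, or if a joint passes its speed limit or range.

## Working session

There is one attempt and no reset: what is moved stays moved. The work goes in short steps, each a Python script; the robot and the scene stay as the last script left them, time stands still between calls to the robot, and variables do not carry over. Pictures are saved under pics/ and viewed, about 8 in all and at most 12, crops included, and the job is handed in when it is done.

```bash
mkdir -p pics
python3 - <<'E'
from cell import env,camera,calibration
import cv2,numpy as np
for n in("scene","top"):
    p,d=camera(n); cv2.imwrite(f"pics/{n}0.png",p); np.save(f"pics/{n}0.npy",d); c=calibration(n); print(n,c)
    cv2.imwrite(f"pics/{n}0b.png",cv2.resize(p,(768,576),interpolation=cv2.INTER_CUBIC))
print(env.get_state()['time'],env.get_state()['orientation'],env.nose_length)
E
```

```text
scene {'fx': 400.0581012336117, 'fy': 400.0581012336117, 'cx': 256.8123647585225, 'cy': 196.39607748578365, 'rvec': array([ 1.26267538, -2.04979651,  1.10456287]), 'tvec': array([0.47672344, 0.24740171, 0.65968304])}
top {'fx': 364.5782681400011, 'fy': 364.5782681400011, 'cx': 250.99539165643722, 'cy': 193.89400220667312, 'rvec': array([ 2.18796398, -2.14828863,  0.13479427]), 'tvec': array([0.27287197, 0.50842861, 0.87521733])}
0.1 [-3.70212613e-05  1.32513970e-01  9.91180777e-01 -8.44988034e-04] 0.0726
```

View pics/scene0b.png

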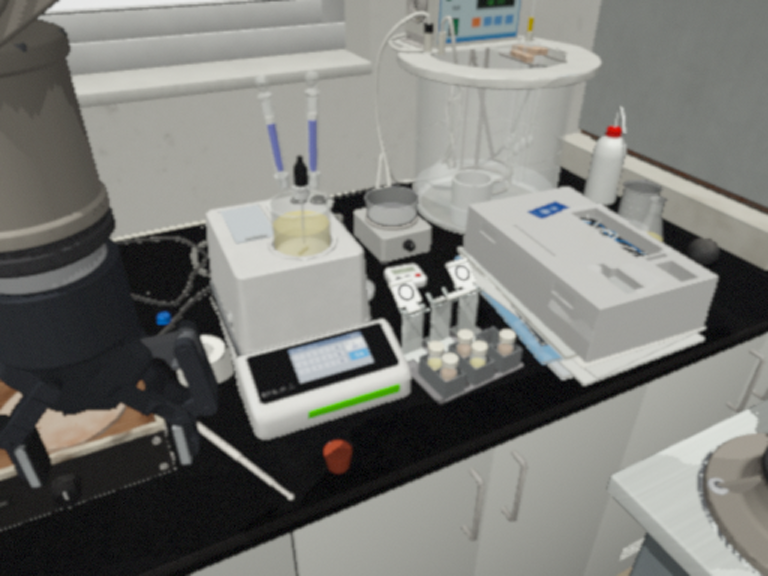

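View pics/top0b.png

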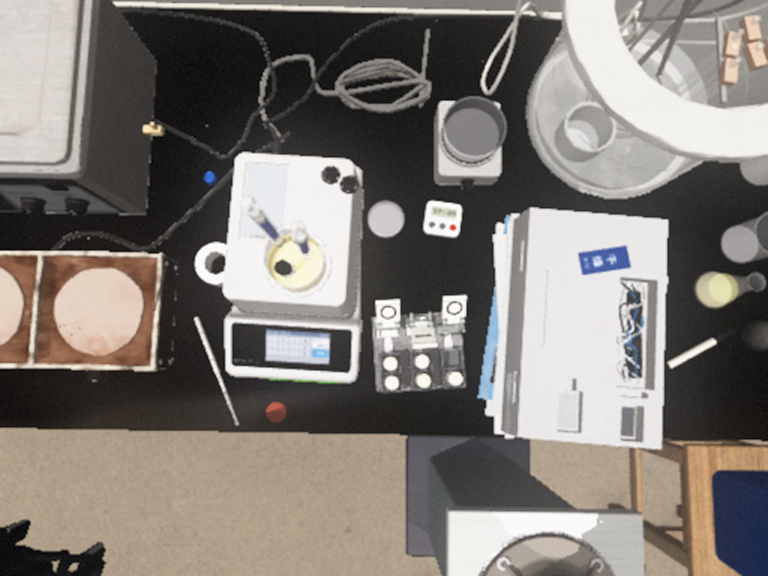

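The left bin is full and shows its ring. The middle bin looks full but its tag leans forward (bar). The right bin seems to hold one vial and shows its ring. Next I check this in enlarged crops and measure positions.

```bash
cat > h.py <<'E'
import cv2,numpy as np
from cell import env,kin,camera,calibration,job
def ray(n,u,v,z):
    c=calibration(n);R=cv2.Rodrigues(c['rvec'])[0]
    o=-R.T@c['tvec'];d=R.T@np.array([(u-c['cx'])/c['fx'],(v-c['cy'])/c['fy'],1])
    return o+d*(z-o[2])/d[2]
def cloud(n,dep):
    c=calibration(n);R=cv2.Rodrigues(c['rvec'])[0];v,u=np.mgrid[:384,:512]
    P=np.stack([(u-c['cx'])/c['fx']*dep,(v-c['cy'])/c['fy']*dep,dep],-1)
    return (P-c['tvec'])@R
E
python3 - <<'E'
from h import *
t=cv2.imread('pics/top0.png');s=cv2.imread('pics/scene0.png')
a=cv2.resize(t[190:270,240:320],(480,480),interpolation=cv2.INTER_CUBIC)
b=cv2.resize(s[165:270,255:360],(320,320),interpolation=cv2.INTER_CUBIC)
b=np.vstack([b,np.zeros((160,320,3),np.uint8)])
cv2.imwrite('pics/crop.png',np.hstack([a,b]))
P=cloud('top',np.load('pics/top0.npy'))
hsv=cv2.cvtColor(t,cv2.COLOR_BGR2HSV)
m=((P[...,2]>.052)&(P[...,2]<.068)&(hsv[...,2]>150)).astype(np.uint8);m[:190]=0;m[270:]=0;m[:,:240]=0;m[:,320:]=0
n,l,st,ce=cv2.connectedComponentsWithStats(m)
print('caps')
for i in range(1,n):
    if st[i,4]>15: print(st[i,4],ce[i],ray('top',*ce[i],.06).round(4))
m=(P[...,2]>.088)&(P[...,2]<.14);m[:190]=0;m[270:]=0;m[:,:240]=0;m[:,320:]=0
n,l,st,ce=cv2.connectedComponentsWithStats(m.astype(np.uint8))
print('tags')
for i in range(1,n):
    if st[i,4]>15:
        q=P[l==i];print(st[i],ce[i],q.min(0).round(3),q.max(0).round(3),q.mean(0).round(3))
print((P[200:250:3,250:316:5,2]*1000).astype(int))
# obstacles near
for nm,(u,v) in dict(dish=(257,145),timer=(295,146)).items(): print(nm,P[v,u].round(3))
E
```

```text
caps
68 [280.58823529 240.27941176] [0.3911 0.2109 0.06  ]
66 [259.5        241.63636364] [0.3871 0.2605 0.06  ]
69 [281.57971014 252.92753623] [0.3617 0.2083 0.06  ]
70 [302.7        251.74285714] [0.3653 0.1588 0.06  ]
67 [260.43283582 254.49253731] [0.3573 0.2579 0.06  ]
tags
[294 196  17  19 255] [301.6745098  204.06666667] [0.452 0.149 0.088] [0.491 0.186 0.119] [0.474 0.168 0.105]
[250 199  16  19 252] [257.76190476 206.92063492] [0.443 0.25  0.088] [0.483 0.285 0.119] [0.465 0.267 0.104]
[273 214  18  18 258] [281.         223.20930233] [0.412 0.195 0.088] [0.451 0.232 0.119] [0.43  0.214 0.104]
[[115 116 116 116   2   0   2   0   1 116 112 112   0   0]
 [111 109 923 111   1   1   1   1   0 108 105 104   0  -3]
 [103 103 105 107  -1   2   1   1   0 100  99 100   2   0]
 [100 100  99  98   3   4   6  88   7  95  96  93   1   0]
 [  7  95  94  95  10   9  12  84  14  84  88  90   0   3]
 [ 14  91  89  88  11  88  88  89  13  90  87  67   3   0]
 [  7  86  63  83   6  90  92  91  11  86  13   5  -2   4]
 [  4  11  12  86   6  98  96  99   5  13  10   7   3   0]
 [  6   7  13   7   8 102 104 105   7  10  10   7   0  -1]
 [  4   5   8   5   6 112 112 109   5   3   7   7  -1   5]
 [  5   5   5   7   6 117 117 116 117   6  11   8   2   4]
 [  9   5  10   8   6   5   8  33   6  35   9  17   1   0]
 [  6   7   9  33   3   8  59  21   6   8   8  15   0   3]
 [  3  35  59  24   8  36  58  61   6   9   9  12   0   1]
 [  8  61  62  14   4  24  61   9   5   9   9   8  -3   3]
 [  8   7  62   7   7   7   6   7   6  33  29   9   0 923]
 [  6  34   7  11   7   8  38   8   3   9  59  60   0   0]]
dish [0.63  0.269 0.017]
timer [0.63  0.172 0.013]
```

View pics/crop.png

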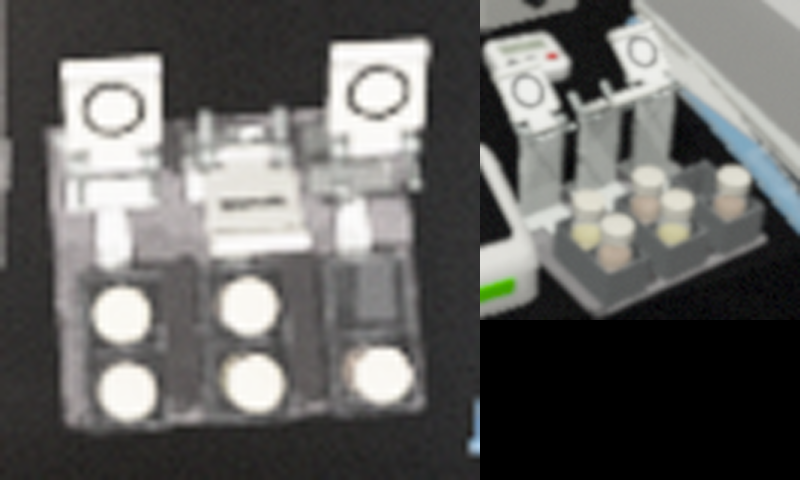

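Full bins: left and middle. The right bin holds only its front vial. So the middle tag goes back and the right tag comes forward. The tag heights (0.116 m edges), the 50 mm spacing and the cap heights all match the given sizes. I check the travel line for tall objects, then move to the front of the middle tag.

```bash
cat >> h.py <<'E'
from scipy.spatial.transform import Rotation
yaw=.083;ex=np.array([np.cos(yaw),np.sin(yaw),0]);ey=np.array([-np.sin(yaw),np.cos(yaw),0])
Rm=np.column_stack([np.cross(ey,[0,0,-1]),ey,[0,0,-1]])
Q=Rotation.from_matrix(Rm).as_quat()[[3,0,1,2]]
HM=np.array([.4492,.2157,0]);HR=np.array([.4530,.1661,0])
def at(h,dx,dy,tip): return h+ex*dx+ey*dy+np.array([0,0,tip+env.nose_length])
E
python3 - <<'E'
from h import *
d=np.load('pics/top0.npy');P=cloud('top',d).reshape(-1,3);P=P[(d.ravel()>0)&(P[:,2]<.8)]
S=np.array(env.get_state()['tcp_pos']);G=at(HM,-.065,0,.104)
for f in np.linspace(.0,1,11):
    q=S+(G-S)*f; k=np.hypot(*(P[:,:2]-q[:2]).T)<.09
    print(q.round(3),np.percentile(P[k,2],99).round(3) if k.any() else None)
for p in (G,at(HM,.005,0,.104),at(HR,.07,-.006,.104),at(HR,-.005,-.006,.104)):
    j=kin.inverse_kinematics(p,Q);print(p.round(3),None if j is None else np.round(j,2))
E
```

```text
[0.177 0.651 0.303] 0.396
[0.198 0.607 0.29 ] 0.396
[0.219 0.563 0.278] 0.396
[0.239 0.519 0.265] 0.023
[0.26  0.475 0.252] 0.029
[0.281 0.431 0.24 ] 0.058
[0.302 0.387 0.227] 0.07
[0.322 0.342 0.215] 0.077
[0.343 0.298 0.202] 0.082
[0.364 0.254 0.189] 0.115
[0.384 0.21  0.177] 0.115
[0.384 0.21  0.177] [-0.77  0.28  0.15  2.22 -0.07  0.64  1.08]
[0.454 0.216 0.177] [-0.71  0.37  0.17  2.08 -0.09  0.69  1.18]
[0.523 0.166 0.177] [-0.59  0.44  0.21  1.98 -0.13  0.74  1.35]
[0.449 0.16  0.177] [-0.65  0.33  0.21  2.15 -0.11  0.67  1.29]
```

Run:
```python
from h import *
env.grip(0.0,20)
up=at(HM,-.065,0,.18)
try: env.movel(up,.25,rot=Q)
except env.PlanningError as e: print('line',e); env.reach(up,Q)
print(env.movel(at(HM,-.065,0,.104),.1))
s=env.get_state();print(s['time'],s['tcp_pos'],s['opening'])
p,_=camera('scene');q,_=camera('top')
cv2.imwrite('pics/pre.png',np.hstack([cv2.resize(p[130:290,220:380],(400,400)),cv2.resize(q[180:280,230:330],(400,400))]))
```

```text
False
3.8833 [0.38469501 0.21053821 0.17698177] -0.0001925328667966764
```

View pics/pre.png

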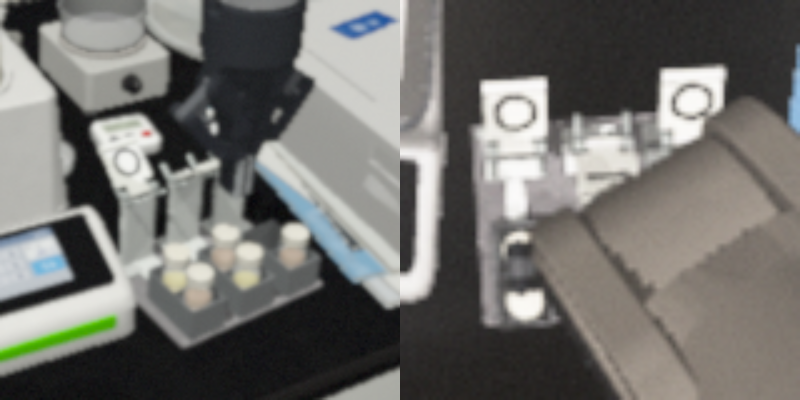

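The shut fingers hang (left half, about 240,185) in front of the middle tag. They clear the vials and the neighbouring tags, and nothing has moved. Now I push the tag.

Run:
```python
from h import *
print(env.movel(at(HM,.004,0,.104),.06,stop_force=10)); s=env.get_state();print(s['time'],s['tcp_pos'],np.round(s['force'],1))
env.movel(at(HM,-.02,0,.104),.15); env.movel(at(HM,-.02,0,.18),.15)
env.movel(at(HR,.07,-.006,.18),.2)
p,d=camera('scene');q,_=camera('top')
cv2.imwrite('pics/mid.png',np.hstack([cv2.resize(p[130:290,220:380],(400,400)),cv2.resize(q[180:280,230:330],(400,400))]))
print(env.get_state()['time'])
```

```text
False
5.2833 [0.45278078 0.21598759 0.17655451] [ 0.4 -0.1  0.6]
7.025
```

View pics/mid.png

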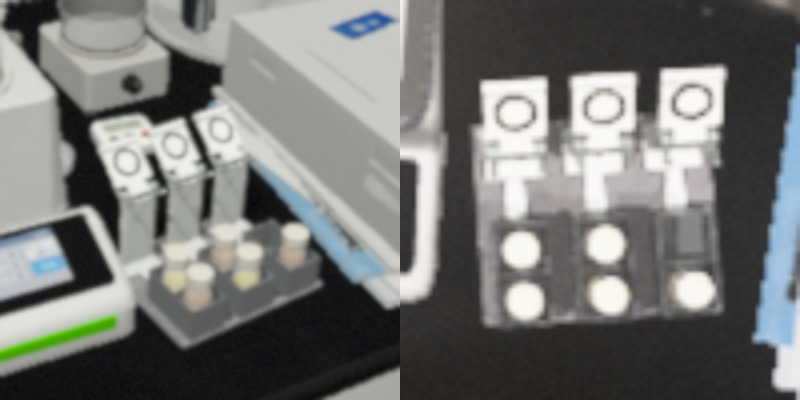

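The middle tag now shows its ring and the vials are where they were, but the arm is out of both crops. I check where it is before going on.

Run:
```python
from h import *
s=env.get_state();print(s['time'],s['tcp_pos'],s['orientation'],Q,np.round(s['qpos'],2),np.round(s['force'],1),at(HR,.07,-.006,.18))
p,d=camera('scene');q,_=camera('top')
cv2.imwrite('pics/m2.png',np.hstack([cv2.resize(p,(400,300)),cv2.resize(q,(400,300))]))
```

```text
7.025 [0.52177775 0.16693757 0.25208464] [-8.70625802e-04 -4.24424717e-02  9.99098529e-01  9.25818178e-05] [ 0.         -0.04148809  0.999139    0.        ] [-0.6   0.33  0.22  1.93 -0.09  0.9   1.32] [-0.4 -0.4 -0.4] [0.52325645 0.16592399 0.2526    ]
```

View pics/m2.png

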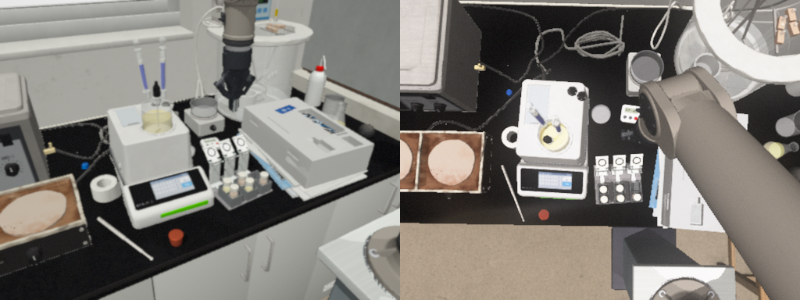

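Run:
```python
from h import *
s=env.get_state();T=np.array(s['tcp_pos']);tip=T-[0,0,.0726]
for n in('scene','top'):
    c=calibration(n);K=np.array([[c['fx'],0,c['cx']],[0,c['fy'],c['cy']],[0,0,1]])
    print(n,cv2.projectPoints(np.array([T,tip,[*tip[:2],.104]]),c['rvec'],c['tvec'],K,None)[0].squeeze().round(0).tolist())
    p,d=camera(n);print(p.shape)
    a=p[90:240,215:365];cv2.imwrite(f'pics/z_{n}.png',cv2.resize(a,(400,400),interpolation=cv2.INTER_CUBIC))
cv2.imwrite('pics/z.png',np.hstack([cv2.imread('pics/z_scene.png'),cv2.imread('pics/z_top.png')]))
```

```text
scene [[301.0, 110.0], [299.0, 142.0], [297.0, 172.0]]
(384, 512, 3)
top [[314.0, 171.0], [308.0, 178.0], [302.0, 183.0]]
(384, 512, 3)
```

View pics/z.png

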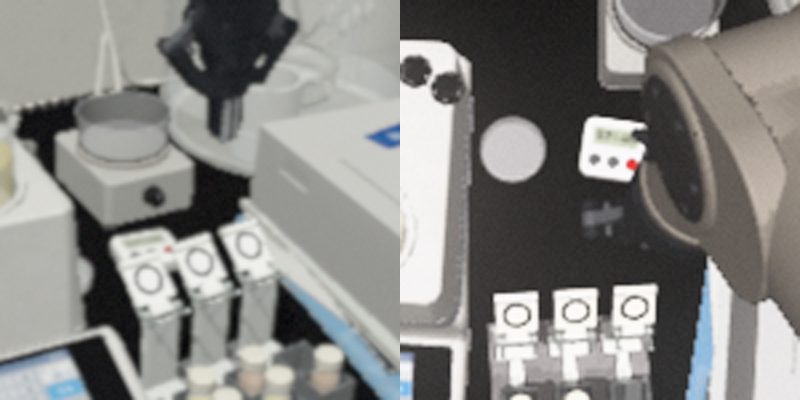

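The scene view puts the fingertip at pixel (299,141), where the calibration predicts it. The dark piece in the top view is the gripper's side linkage, well above tag height. Now the second push, forward on the right tag.

Run:
```python
from h import *
print(env.movel(at(HR,.07,-.006,.104),.1,stop_force=10))
print(env.movel(at(HR,-.004,-.006,.104),.06,stop_force=10)); s=env.get_state();print(s['time'],s['tcp_pos'],np.round(s['force'],1))
env.movel(at(HR,.02,-.006,.104),.15); env.movel(at(HR,.02,-.006,.2),.15)
env.movel(at(HR,.12,-.006,.22),.2); env.dwell(.3)
p,d=camera('scene');q,dt=camera('top')
cv2.imwrite('pics/end.png',np.hstack([cv2.resize(p[130:290,220:380],(400,400)),cv2.resize(q[130:280,200:350],(400,400))]))
P=cloud('top',dt);m=(P[...,2]>.052)&(P[...,2]<.068)&(q.min(-1)>120);m[:190]=0;m[270:]=0;m[:,:240]=0;m[:,320:]=0
n,l,st,ce=cv2.connectedComponentsWithStats(m.astype(np.uint8))
for i in range(1,n):
    if st[i,4]>15: print(st[i,4],ray('top',*ce[i],.06).round(4))
m=(P[...,2]>.088)&(P[...,2]<.14);m[:190]=0;m[270:]=0;m[:,:240]=0;m[:,320:]=0
n,l,st,ce=cv2.connectedComponentsWithStats(m.astype(np.uint8))
for i in range(1,n):
    if st[i,4]>15: w=P[l==i];print('tag',w.min(0).round(3),w.max(0).round(3))
s=env.get_state();print(s['time'],s['tcp_pos'],np.round(s['force'],1))
```

```text
False
False
9.5167 [0.44987711 0.15983468 0.17663766] [-0.9 -1.  -0.1]
68 [0.3874 0.2605 0.06  ]
69 [0.3912 0.2111 0.06  ]
71 [0.3617 0.2084 0.06  ]
68 [0.3653 0.1586 0.06  ]
69 [0.3575 0.2581 0.06  ]
tag [0.446 0.199 0.088] [0.488 0.236 0.12 ]
tag [0.441 0.25  0.088] [0.482 0.285 0.119]
tag [0.415 0.146 0.088] [0.457 0.182 0.119]
11.675 [0.57272437 0.17013899 0.29275277] [ 0.   0.7 -0.9]
```

View pics/end.png

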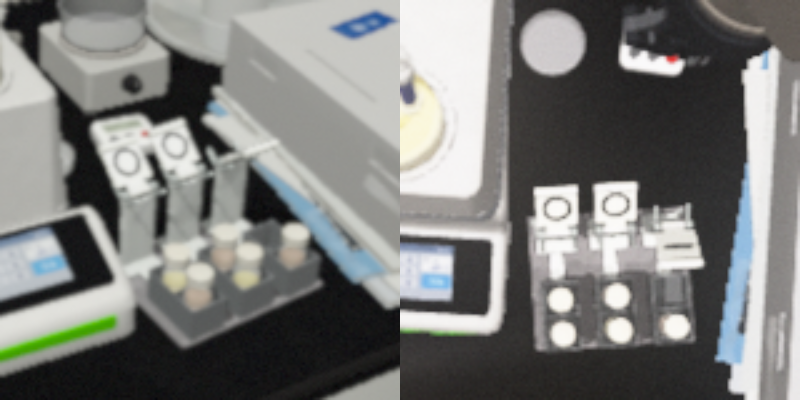

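The left and middle tags show their rings leaning back, and the right tag shows its bar leaning forward. The vials are within 1 mm of where they stood, and the arm is clear.

```bash
python3 -c "
from cell import job
job.job_done()"
```

```text
the job is handed in; nothing more can be done
```

The job is done and handed in at about 12 s on the robot's clock, against the 35 s limit. With the shut fingertips I pushed two tags over. The middle bin is full but showed its bar, so its tag went back to the ring face. The right bin holds one vial but showed its ring, so its tag came forward to the bar face. The left bin was already right and I left it alone.

- **Tags:** in the last pictures all three lean the right way. Their free edges read 0.119–0.120 m high at the top, as a tag resting on its stop should.
- **Vials:** all five measured within 1 mm of where they started.
- **Forces:** neither push reached its 10 N stop limit, and the arm ended clear of everything.
- **Bystanders:** the dish and timer look undisturbed, though the arm partly hid the timer. I did not measure them or the stopper again, but no move came near them.
- **One apparent disagreement:** after the first push, a dark gripper part in the top view was about 16 px from where I expected the fingertips. I took it to be the gripper's side linkage, because the scene view put the fingertips within about a pixel of the prediction.

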